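# Slide the loaded shelf board home on its notched runners

## Task

With a fingertip, push the pale shelf board along its runners, towards the end with more empty runner, where the notches show, until you feel its feet drop into the locating notches and it sits level and down in them. Do not lift it; the jar on it must stay standing on the board, and the other things on the counter must be left where they are. Finish clear of everything.

Things in the scene. Friction and masses are not known exactly. Their poses are not given: they have to be found in the camera images.
- stand: Low runner stand fixed to the counter: grey base plate 430 x 192 x 8 mm, an upright dark side guide (6 mm thick, top 44 mm above the counter) along each long side, open at both short ends. Origin: centre of its underside, on the counter. Its x axis is the direction in which the board must be pushed, y across, z up.
- strips (a point): Point on the stand's middle line above its centre, level with the tops of the two aluminium runner strips (30 mm up); axes as the stand's. A strip lies 60 to 90 mm to either side; between them is an open channel 120 mm wide down to the base plate (8 mm up). Each strip has two square notches 18 mm long, 7 mm deep, and runs on past them.
- board: Loose pale laminate shelf board, 150 (x, along the slide) x 176 x 15 mm, 0.5 to 0.8 kg, 2 mm play to each guide, on four feet 8 mm high. Origin: its centre, at the underside of the feet; x the sliding direction; panel 8 to 23 mm above the origin. Origin 30 mm above the counter riding on the strips, 23 mm in the notches. A few newtons of friction; in the notches it stops firmly.
- board_top (a point): Centre of the board's top face, 23 mm above the board's origin. It starts 30 to 90 mm behind the stand's centre; the strips can be set lengthwise and their setting is not listed: the notches take the board when this point is somewhere 22 to 78 mm ahead of the stand's centre (3 mm of play). The 12 mm long feet run in separate lanes, so that all four drop at once, only there.
- push_edge (a point): Centre of the board's rear end face (150 mm board: 75 mm behind its centre), half-way up the panel; the face is upright, 176 mm wide and 15 mm high, and looks along the board's -x. There is room for a finger behind it, in the channel between the strips.
- jar: Loose small white jar with a steel cap, 52 mm diameter, 50 mm tall, about 0.12 kg, standing on the board 20 to 45 mm ahead of its middle. Origin: centre of its underside.
- bottle: Bystander: white bottle with a grey cap, 56 mm diameter, 140 mm tall, on the counter right of the stand. Origin: centre of its underside.
- carton: Bystander: cardboard carton 60 x 120 x 50 mm, on the counter right of the stand. Origin: centre of its underside.
- mug: Bystander: white cup, 76 mm across the rim, 85 mm tall, on the counter left of the stand. Origin: centre of its underside.
Not all that is in view belongs to the job. There is more than one size of the board; the job needs the smallest. There is more than one size of the jar; the job needs the smaller.

How it is judged:
On the way:
1. the fingers push the board (contact force between the fingers and board above 0.5 N), for 0.1 s.
At the end, for the whole second after the job is handed in: The board lies in the notches: its origin 20 to 25.5 mm above the stand's underside (30 mm on the strips, 23 mm seated) and 15 to 85 mm ahead of the stand's centre, tilted less than 0.025 rad, at rest; the jar stands on the board, tilted less than 0.1 rad, at rest (z of board in the frame of stand between 0.02 and 0.0255 m and x of board in the frame of stand between 0.015 and 0.085 m and angle between board's own z axis and vertical below 0.025 rad and linear speed of each of board, jar below 0.01 m/s and angle between jar's own z axis and vertical below 0.1 rad and z of jar in the frame of board above 0.018 m); the robot touches nothing.
It fails at once if the board is lifted more than 12 mm off the strips or tipped by more than 0.2 rad (z of board in the frame of stand above 0.042 m or angle between board's own z axis and vertical above 0.2 rad).
It fails at once if the jar is lifted off the board, knocked over or off (angle between jar's own z axis and vertical above 0.4 rad or z of jar in the frame of board above 0.035 m or z of jar in the frame of board below 0.01 m).
It fails at once if a bystander is moved by more than 20 mm (distance of any of bottle, carton, mug from where it was at the start of the episode above 0.02 m).
It also fails if it takes over 45 s, if anything falls off the work surface, if the arm or the gripper's body presses on something with over 40 N, if the wrist force passes 120 N, or if a joint passes its speed limit or range.

## Robot

A 6-joint arm with a two-finger parallel gripper is mounted at the origin on the work surface. World frame = base frame: x ahead of the robot, y to its left, z up, the work surface at z = 0. Lengths are in m, angles in rad, forces in N, time in s.
With the tool pointing down it reaches from about 0.35 to 0.8 m from the base axis. Payload 7.3 kg.
Tool frame: the origin (TCP) lies at the very end of the fingers, on their centre line; the grasp point (between the pads) lies 19 mm behind it; y points along the fingers, x is the direction in which the jaws open and shut, and the axes are right-handed (so a half turn about y gives the same grasp; the last joint's range is limited). The gripper opens to 85 mm and grips with 20 to 120 N. Pads are 22 mm wide; open, the fingers measure 114 mm over their backs; the gripper's body (76 mm by 85 mm) begins 54 mm behind the grasp point. The pads swing forward as they close: fully open they stand 13 mm farther back than shut.
Start: joints at [0.97, 0.342, 1.524, -0, 1.275, -0.146], TCP at [0.231, 0.472, 0.211] pointing down, gripper open.
Joint ranges: [-2.53, 2.53], [-0.77, 2.02], [0.04, 2.7], [-1, 4.14], [0.28, 2.66], [-3.11, 3.11]. Speed limits (rad/s): [2.57, 2.57, 3.14, 3.14, 3.14, 3.14].

## Interface

Orientations are given as a rotation vector (axis times angle).
In Python, from cell import bot gives the robot as it stands.
- The arm moves only by the shell command python3 -m inch 'ROWS' [OPENING] [FORCE]. ROWS is JSON, one flat list of numbers, 6 for each row, row after row: the shift along the tool's x, y, z in units of 2 cm (1.0 is 2 cm), then the turn, a rotation vector about the tool's x, y, z in units of 0.1 rad (1.0 is 0.1 rad). In form: [dx, dy, dz, rx, ry, rz, dx, dy, dz, rx, ry, rz, ...]. A call has 1 to 20 rows; each row shifts and turns the commanded pose from where the row before left it, along the tool's axes as they then stand; what a row does not reach is not made up. A row lasts 1/8 s, in which the tool goes at most 62.5 mm and 10.7 degrees, less where a joint would pass 70% of its speed; a pose out of reach is approached as far as the arm can. A call with a number of a shift or a turn outside -1 to 1 is refused whole. A call with a gripper value outside its range is refused whole. OPENING is the gripper's target within -1 to 1 (shut at 1, half-way at 0, fully open at -1), set as the call begins (- or left out, the last holds). The fingers move at their own pace and stop on an object; FORCE is the grip in N (left out, the last holds). Time passes only in rows, so rows that do not move let the fingers close. It gives the time, the measured TCP pose, the force and the opening at its end, in the units of the state.
- bot.observe(): the state, without advancing time (a new reading comes with each control period).
- bot.grab_frame(name): name is "scene" or "top"; returns a dict with "image" (400x640x3 uint8, blue, green, red), "mtx" (3x3 intrinsics, pixels), "k1" (the pictures are not rectified: a ray, as slopes to the right and down, at radius r is drawn at 1 + k1 r^2 times it, then the intrinsics apply), "camera_from_world" (4x4, takes a point from world to camera coordinates). Camera axes: x right, y down, z forward; pixel columns grow to the right and rows downward; lengths in m; the calibration is good to about 2 mm. A picture is of the moment at which its call begins. There is no depth.
- bot.sign_off(): hands the job in, once; it reports no verdict.
The state is a dict: "time": time; "joint_pos": joint angles; "dq": joint speeds; "tau": joint torques, N m; "position": TCP position; "eef_rot": TCP orientation; "ft_force": force on the tool from outside, world axes, zero at the start; "ft_torque": the same for the moment, N m; "opening": opening from 0.0 (shut) to 1.0 (fully open).
Only numpy, scipy, OpenCV 4.12 (cv2) and the standard library are available. Lean on these libraries where they do the work, as an engineer would, in place of code of your own. Each camera call takes 0.05 s, during which the arm holds its last target. There are 200 camera calls.

## Working session

There is one attempt and no reset: what is moved stays moved. The work goes in short steps, Python scripts to look and compute and a shell command to move; the robot and the scene stay as the last step left them, time stands still between calls to the robot, and variables do not carry over. Pictures are saved under pics/ and viewed, about 8 in all and at most 12, crops included, and the job is handed in when it is done.

```bash
mkdir -p pics
cat > h.py <<'E'
import numpy as np, cv2
from cell import bot
from scipy.spatial.transform import Rotation as R
def snap(name,fn):
    f=bot.grab_frame(name); cv2.imwrite('pics/'+fn+'.png',f['image']); np.save('pics/'+fn+'.npy',f,allow_pickle=True); return f
def load(fn): return np.load('pics/'+fn+'.npy',allow_pickle=True).item()
def ray(f,u,v):
    K=f['mtx']; d=cv2.undistortPoints(np.array([[[u,v]]],float),K,np.array([f['k1'],0,0,0.]))[0,0]
    T=f['camera_from_world']; Rm=T[:3,:3]
    return -Rm.T@T[:3,3], Rm.T@np.array([d[0],d[1],1])
def at(f,u,v,z):
    o,d=ray(f,u,v); return o+d*(z-o[2])/d[2]
def proj(f,p):
    T=f['camera_from_world']
    return cv2.projectPoints(np.array(p,float).reshape(-1,1,3),cv2.Rodrigues(T[:3,:3])[0],T[:3,3],f['mtx'],np.array([f['k1'],0,0,0.]))[0].reshape(-1,2)
E
python3 - <<'E'
from h import *
for n in('scene','top'):
    f=snap(n,n+'0'); print(n,-f['camera_from_world'][:3,:3].T@f['camera_from_world'][:3,3],f['k1'],f['mtx'][0,0])
s=bot.observe();print(s['position'],s['eef_rot'],s['ft_force'],R.from_rotvec(s['eef_rot']).as_matrix())
E
```

```text
scene [ 1.57493511 -0.25150573  0.77726201] -0.0034234055510063604 401.76725897179364
top [0.33730825 0.00178574 1.29350054] 0.022106983994041582 368.56085366853887
[0.23039895 0.47130491 0.21041005] [-1.39127041 -0.86700946  0.86904415] [-0.14848734  0.68064862 -0.38787273] [[ 4.39348841e-01 -7.60183495e-04 -8.98316213e-01]
 [ 8.98315527e-01 -1.12601843e-03  4.39349458e-01]
 [-1.34550681e-03 -9.99999077e-01  1.88169747e-04]]
```

View pics/scene0.png

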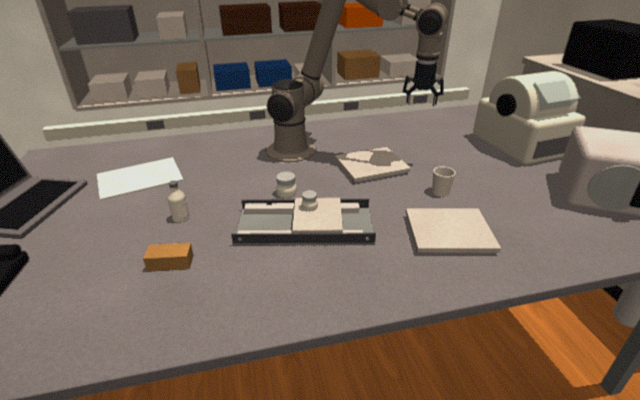

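View pics/top0.png

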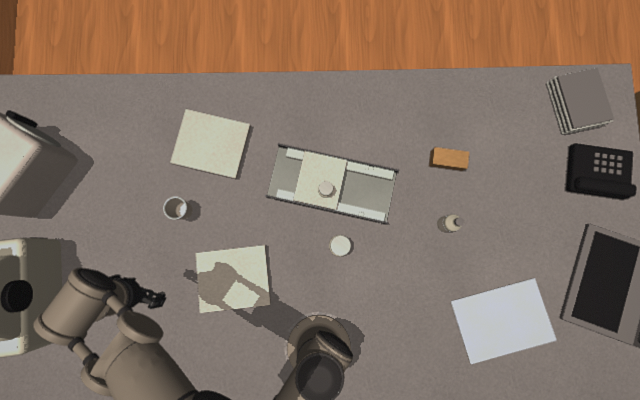

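The board with the jar sits at about (322,180) in the top view, on the stand at (333,184). The emptier end is to image right. I'll zoom in to measure it.

Run:
```python
from h import *
f=load('top0'); im=f['image']; cv2.imwrite('pics/c1.png',cv2.resize(im[135:235,255:410],None,fx=5,fy=5,interpolation=cv2.INTER_CUBIC))
for p in [(280,145),(397,172),(386,222),(267,196)]: print(at(f,*p,.044))
hsv=cv2.cvtColor(im,cv2.COLOR_BGR2HSV); print([im[v,u].tolist() for u,v in[(315,165),(300,200),(296,155),(365,215),(365,185),(285,180)]])
print(proj(f,[[.5,0,.05],[.5,-.1,.05],[.6,0,.05]]))
```

```text
[0.6879584  0.12162414 0.044     ]
[ 0.58506499 -0.28047298  0.044     ]
[ 0.41364343 -0.23577377  0.044     ]
[0.50987951 0.16731001 0.044     ]
[[175, 197, 196], [181, 200, 201], [187, 202, 198], [196, 205, 201], [128, 140, 142], [135, 147, 149]]
[[315.95477869 197.75601287]
 [345.3459884  197.22548406]
 [315.42956886 168.88166323]]
```

View pics/c1.png

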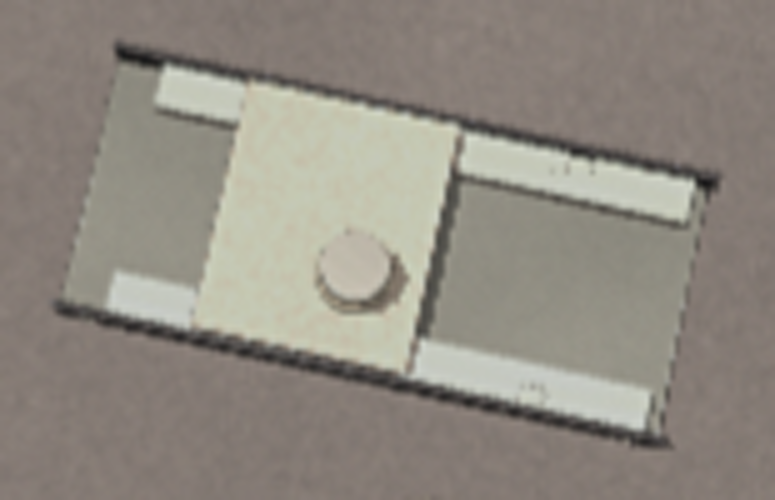

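The crop shows board corners at about (248,82), (460,126), (408,372) and (192,326), with the jar at (355,268). The notch marks are at (572,165) and (533,392), so the push goes to image right.

Run:
```python
from h import *
f=load('top0'); P=lambda c,z:at(f,(c[0]+.5)/5-.5+255,(c[1]+.5)/5-.5+135,z)
G=[P(c,.044) for c in[(118,48),(717,180),(668,443),(60,307)]]
B=[P(c,.053) for c in[(248,82),(460,126),(408,372),(192,326)]]
N=[P(c,.03) for c in[(572,165),(533,392)]]
S=[P(c,.03) for c in [(160,85),(108,290),(692,200),(650,408)]]
c=np.mean(G,0); x=(G[1]-G[0]+G[2]-G[3]);x/=np.linalg.norm(x); y=np.array([-x[1],x[0],0])
print('centre',c,'yaw',np.arctan2(x[1],x[0]),'len',np.linalg.norm(G[1]-G[0]),np.linalg.norm(G[2]-G[3]),np.linalg.norm(G[0]-G[3]))
loc=lambda p:np.round([(p-c)@x*1000,(p-c)@y*1000],1)
for n,L in(('B',B),('N',N),('S',S)):print(n,[loc(p) for p in L], 'mean',loc(np.mean(L,0)))
b=np.mean(B,0);print('board',b,'rear',b-.075*x,'sides',np.linalg.norm(B[0]-B[1]),np.linalg.norm(B[0]-B[3]))
print('jar',loc(P((355,266),.103)))
s=bot.observe(); print(R.from_rotvec(s['eef_rot']).as_matrix().round(3),x,y)
```

```text
centre [ 0.55004263 -0.05765493  0.044     ] yaw -1.810690577061439 len 0.424182855162834 0.4237958327235679 0.18556142872584394
B [array([-119.3,   86.8]), array([29.7, 88.7]), array([ 31.2, -85. ]), array([-118.4,  -86.6])] mean [-44.2   1. ]
N [array([112.4,  84.4]), array([118.7, -77.1])] mean [115.5   3.6]
S [array([-181.1,   76.9]), array([-183. ,  -72.5]), array([198.8,  78.4]), array([199.2, -70.2])] mean [8.5 3.1]
board [ 0.56147671 -0.01494542  0.053     ] rear [0.5792967  0.05790682 0.053     ] sides 0.148991273792825 0.17348475297046703
jar [-19.  -30.1]
[[ 0.439 -0.001 -0.898]
 [ 0.898 -0.001  0.439]
 [-0.001 -1.     0.   ]] [-0.23759991 -0.97136311  0.        ] [ 0.97136311 -0.23759991  0.        ]
```

```bash
python3 -m inch '[-0.336,0,-0.87,0,0,0,-0.336,0,-0.87,0,0,0,-0.336,0,-0.87,0,0,0,-0.336,0,-0.87,0,0,0,-0.336,0,-0.87,0,0,0,-0.336,0,-0.87,0,0,0,-0.336,0,-0.87,0,0,0,-0.336,0,-0.87,0,0,0,-0.336,0,-0.87,0,0,0,-0.336,0,-0.87,0,0,0,-0.336,0,-0.87,0,0,0,-0.336,0,-0.87,0,0,0,-0.336,0,-0.87,0,0,0,-0.336,0,-0.87,0,0,0,-0.336,0,-0.87,0,0,0,-0.336,0,-0.87,0,0,0,-0.336,0,-0.87,0,0,0,-0.336,0,-0.87,0,0,0,-0.336,0,-0.87,0,0,0,-0.336,0,-0.87,0,0,0]' 1
python3 -m inch '[-0.336,0,-0.87,0,0,0,-0.336,0,-0.87,0,0,0,-0.336,0,-0.87,0,0,0,-0.336,0,-0.87,0,0,0,-0.336,0,-0.87,0,0,0,-0.336,0,-0.87,0,0,0,0,0,0,0,0.97,0,0,0,0,0,0.97,0,0,0,0,0,0.97,0,0,0,0,0,0.97,0,0,0,0,0,0.97,0,0,0,0,0,0.97,0,0,0,0,0,0.97,0,0,0,0,0,0.97,0,0,0,0,0,0.97,0,0,0,0,0,0.97,0,0,0,0,0,0.97,0,0,0,0,0,0.97,0,0,0,0,0,0.97,0,0,0,0,0,0.97,0]'
cat >> h.py <<'E'
C=np.array([.5500,-.0577,0]); X=np.array([-.2376,-.9714,0]); Y=np.array([.9714,-.2376,0])
def tool(tx,ty,tz):
    s=bot.observe(); M=R.from_rotvec(s['eef_rot']).as_matrix(); p=s['position']
    print('t',s['time'],'stand xyz mm',np.round([(p-C)@X*1e3,(p-C)@Y*1e3,p[2]*1e3],1),'F along X,Y,z',np.round([s['ft_force']@X,s['ft_force']@Y,s['ft_force'][2]],2))
    print('tool x,y,z in stand',np.round(np.array([X,Y,[0,0,1]])@M,3).tolist(),'open',s['opening'])
    d=C*[1,1,0]+X*tx/1e3+Y*ty/1e3+[0,0,tz/1e3]-p; print('units to target',np.round(M.T@d/.02,2))
E
python3 -c "
from h import *
tool(-152,1,90)"
```

```text
time: 2.6
position: [0.485, 0.1971, 0.211]
eef_rot: [-1.391, -0.868, 0.868]
ft_force: [0.2, -0.8, -0.5]
opening: 0.001
time: 5.1
position: [0.5607, 0.1156, 0.211]
eef_rot: [-1.562, 0.192, -0.192]
ft_force: [0.3, -0.7, -0.4]
opening: 0.007
t 5.1 stand xyz mm [-170.8  -30.8  211. ] F along X,Y,z [ 0.65  0.45 -0.41]
tool x,y,z in stand [[0.005, -0.0, -1.0], [1.0, 0.0, 0.005], [0.0, -1.0, 0.0]] open 0.007163112234430351
units to target [ 1.59  6.05 -0.93]
```

```bash
python3 -m inch '[0.8,0,-0.46,0,0,0,0.8,0,-0.46,0,0,0,0,0.9,0,0,0,0,0,0.9,0,0,0,0,0,0.9,0,0,0,0,0,0.9,0,0,0,0,0,0.9,0,0,0,0,0,0.9,0,0,0,0,0,0.6,0,0,0,0,0,0,0,0,0,0]'
python3 - <<'E'
from h import *
tool(-152,1,22)
a=snap('scene','s1'); b=snap('top','t1')
A=cv2.resize(a['image'][130:270,210:410],None,fx=4,fy=4,interpolation=cv2.INTER_CUBIC); cv2.imwrite('pics/s1c.png',A)
E
```

```text
time: 6.35
position: [0.5869, 0.0898, 0.09]
eef_rot: [-1.563, 0.191, -0.189]
ft_force: [0.5, -0.0, -0.6]
opening: -0.001
t 6.35 stand xyz mm [-152.1    0.8   90. ] F along X,Y,z [-0.08  0.52 -0.55]
tool x,y,z in stand [[0.002, 0.0, -1.0], [1.0, -0.002, 0.002], [-0.002, -1.0, -0.0]] open -0.0005646774953654497
units to target [ 0.02  3.4  -0.  ]
```

View pics/s1c.png

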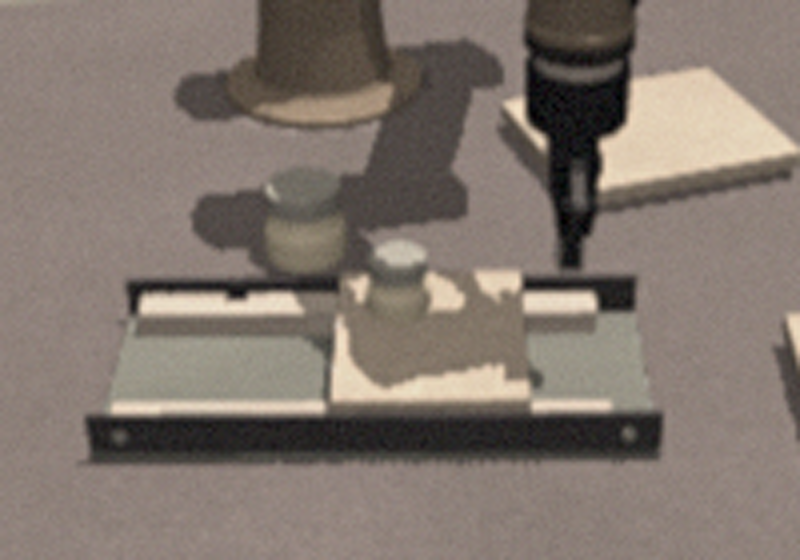

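The finger is clear behind the board's rear edge, above the channel. A notch shows at crop (237,293). I'll lower the finger.

```bash
python3 -m inch '[0,0.7,0,0,0,0,0,0.7,0,0,0,0,0,0.7,0,0,0,0,0,0.7,0,0,0,0,0,0.6,0,0,0,0,0,0,-0.4,0,0,0,0,0,-0.3,0,0,0,0,0,-0.2,0,0,0,0,0,-0.2,0,0,0,0,0,-0.1,0,0,0]'
python3 -c "
from h import *
tool(-152,1,22)
f=load('s1');p=at(f,269.2,203.2,.03);print('notch',(p-C)@X,(p-C)@Y)"
```

```text
time: 7.7
position: [0.5817, 0.0677, 0.0236]
eef_rot: [-1.561, 0.189, -0.192]
ft_force: [1.6, 5.4, 0.8]
opening: -0.002
t 7.7 stand xyz mm [-129.4    1.    23.6] F along X,Y,z [-5.65  0.31  0.78]
tool x,y,z in stand [[0.003, -0.002, -1.0], [1.0, 0.001, 0.003], [0.001, -1.0, 0.002]] open -0.001537643837822847
units to target [-0.01  0.08  1.13]
notch 0.11630516249686801 -0.0866023765097407
```

```bash
python3 -m inch '[0,0,-0.1,0,0,0,0,0,-0.15,0,0,0,0,0,-0.2,0,0,0,0,0,-0.2,0,0,0,0,0,-0.2,0,0,0,0,0,-0.2,0,0,0,0,0,-0.2,0,0,0,0,0,-0.2,0,0,0,0,0,-0.2,0,0,0,0,0,-0.2,0,0,0,0,0,-0.2,0,0,0,0,0,-0.2,0,0,0,0,0,-0.2,0,0,0,0,0,-0.2,0,0,0,0,0,-0.2,0,0,0,0,0,-0.2,0,0,0,0,0,-0.15,0,0,0,0,0,-0.1,0,0,0]'
python3 -c "
from h import *
tool(-43,1,22)"
```

```text
time: 9.95
position: [0.5659, 0.0038, 0.0235]
eef_rot: [-1.561, 0.189, -0.191]
ft_force: [1.0, 5.3, 1.4]
opening: 0.002
t 9.95 stand xyz mm [-63.6   0.8  23.5] F along X,Y,z [-5.39 -0.33  1.39]
tool x,y,z in stand [[0.002, -0.001, -1.0], [1.0, 0.001, 0.002], [0.001, -1.0, 0.001]] open 0.001757016252013542
units to target [ 0.01  0.08 -1.03]
```

Friction is a steady 5.4 N or so. I'll go on in short slow calls, watching the force.

```bash
for i in 1 2 3; do :; done
python3 -m inch '[0,0,-0.1,0,0,0,0,0,-0.1,0,0,0,0,0,-0.1,0,0,0,0,0,-0.1,0,0,0,0,0,-0.1,0,0,0]' | grep -E 'pos|force'
python3 -m inch '[0,0,-0.1,0,0,0,0,0,-0.1,0,0,0,0,0,-0.1,0,0,0,0,0,-0.1,0,0,0]' | grep -E 'pos|force'
python3 -c "
from h import *
tool(-43,1,22)"
```

```text
position: [0.5635, -0.0058, 0.0235]
ft_force: [2.6, 5.9, 2.3]
position: [0.5616, -0.0135, 0.0235]
ft_force: [1.2, 5.6, 1.8]
t 11.075 stand xyz mm [-45.7   0.8  23.5] F along X,Y,z [-5.76 -0.14  1.79]
tool x,y,z in stand [[0.002, -0.001, -1.0], [1.0, 0.001, 0.002], [0.001, -1.0, 0.001]] open 0.0022138146540388675
units to target [ 0.01  0.08 -0.13]
```

```bash
python3 -m inch '[0,0,-0.1,0,0,0,0,0,-0.1,0,0,0,0,0,-0.1,0,0,0]' | grep -E 'pos|force'
python3 -c "
from h import *
tool(-35,1,22)"
```

```text
position: [0.5602, -0.0194, 0.0235]
ft_force: [1.0, 4.9, 2.2]
t 11.45 stand xyz mm [-39.7   0.8  23.5] F along X,Y,z [-4.96 -0.16  2.19]
tool x,y,z in stand [[0.002, -0.001, -1.0], [1.0, 0.001, 0.002], [0.001, -1.0, 0.001]] open 0.00040514210600143283
units to target [ 0.01  0.08 -0.23]
```

```bash
python3 -m inch '[0,0,-0.1,0,0,0,0,0,-0.1,0,0,0,0,0,-0.1,0,0,0]' | grep -E 'pos|force'
python3 -c "
from h import *
tool(-35,1,22)"
```

```text
position: [0.5587, -0.0252, 0.0235]
ft_force: [0.9, 5.2, 2.0]
t 11.825 stand xyz mm [-33.6   0.7  23.5] F along X,Y,z [-5.24 -0.33  2.  ]
tool x,y,z in stand [[0.002, -0.001, -1.0], [1.0, 0.001, 0.002], [0.001, -1.0, 0.001]] open 0.0011073054972602755
units to target [0.02 0.07 0.07]
```

```bash
python3 -m inch '[0,0,-0.1,0,0,0,0,0,-0.1,0,0,0]' | grep -E 'pos|force'
python3 -c "
from h import *
tool(-35,1,22)"
```

```text
position: [0.5572, -0.0298, 0.0231]
ft_force: [1.0, 1.0, 0.3]
t 12.075 stand xyz mm [-28.8   0.4  23.1] F along X,Y,z [-1.23  0.69  0.33]
tool x,y,z in stand [[0.002, -0.0, -1.0], [1.0, 0.0, 0.002], [0.0, -1.0, 0.0]] open 0.0018690369772042385
units to target [0.03 0.06 0.31]
```

The force fell away, which looks like the drop. I'll test for the firm stop with a small push.

```bash
python3 -m inch '[0,0,-0.1,0,0,0]' | grep -E 'pos|force'
python3 -m inch '[0,0,-0.1,0,0,0]' | grep -E 'pos|force'
python3 - <<'E'
from h import *
tool(-28,1,22)
a=snap('scene','s2')
cv2.imwrite('pics/s2c.png',cv2.resize(a['image'][130:270,210:410],None,fx=4,fy=4,interpolation=cv2.INTER_CUBIC))
E
```

```text
position: [0.5569, -0.0315, 0.0231]
ft_force: [1.2, 5.0, 1.3]
position: [0.5564, -0.0336, 0.0231]
ft_force: [2.2, 5.1, 1.3]
t 12.325 stand xyz mm [-25.    0.5  23.1] F along X,Y,z [-5.44  0.89  1.29]
tool x,y,z in stand [[0.002, -0.001, -1.0], [1.0, 0.0, 0.002], [0.0, -1.0, 0.001]] open 0.00021534197259269244
units to target [0.03 0.05 0.15]
```

View pics/s2c.png

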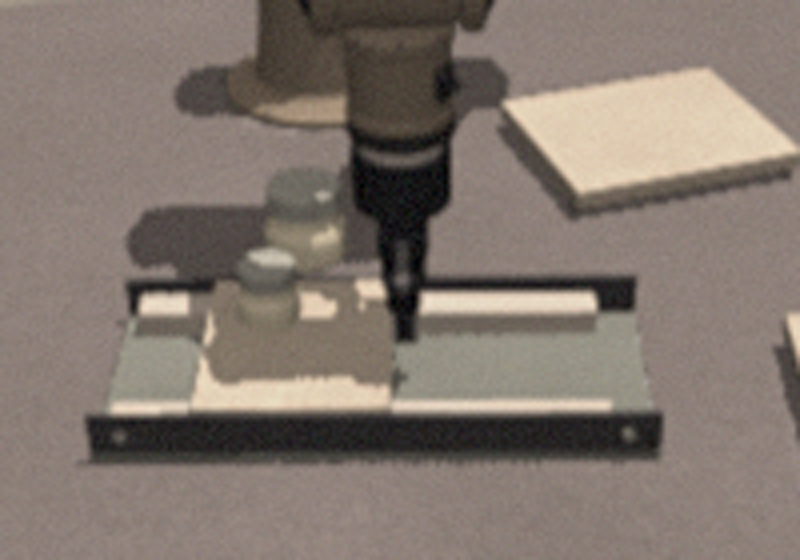

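The board's near side face has sunk behind the near guide, consistent with a drop, but there may still be play to take up. One more nudge.

```bash
python3 -m inch '[0,0,-0.1,0,0,0]' | grep -E 'pos|force'
python3 -c "
from h import *
tool(-28,1,22)"
```

```text
position: [0.5563, -0.0349, 0.0232]
ft_force: [1.9, 11.9, 2.1]
t 12.5 stand xyz mm [-23.7   0.7  23.2] F along X,Y,z [-12.04  -0.99   2.07]
tool x,y,z in stand [[0.003, -0.002, -1.0], [1.0, 0.001, 0.003], [0.001, -1.0, 0.002]] open -0.0003544138043794336
units to target [0.02 0.06 0.22]
```

The force has risen to 12 N: that is the firm stop. Next I back off and then rise straight up.

```bash
python3 -m inch '[0,0,0.2,0,0,0,0,0,0.4,0,0,0,0,0,0.6,0,0,0,0,0,0.6,0,0,0,0,0,0.6,0,0,0,0,-0.5,0.3,0,0,0,0,-0.9,0,0,0,0,0,-1,0,0,0,0,0,-1,0,0,0,0,0,-1,0,0,0,0,0,-1,0.5,0,0,0,0,-1,1,0,0,0,0,-1,1,0,0,0,0,-1,1,0,0,0,0,-1,1,0,0,0,0,0,1,0,0,0,0,0,1,0,0,0,0,0,1,0,0,0,0,0,0,0,0,0]'
python3 - <<'E'
from h import *
tool(-152,1,90)
a=snap('scene','s3'); b=snap('top','t3')
cv2.imwrite('pics/f.png',np.vstack([cv2.resize(i,(775,h),interpolation=cv2.INTER_CUBIC) for i,h in((a['image'][190:255,225:385],310),(b['image'][135:235,255:410],290))])[:600])
E
```

```text
time: 14.88
position: [0.6045, 0.1638, 0.21]
eef_rot: [-1.563, 0.19, -0.187]
ft_force: [-0.2, -0.4, 0.5]
opening: 0.003
t 14.875 stand xyz mm [-228.1    0.3  210. ] F along X,Y,z [ 0.4  -0.07  0.51]
tool x,y,z in stand [[0.0, 0.0, -1.0], [1.0, -0.001, 0.0], [-0.001, -1.0, -0.0]] open 0.003379082857812163
units to target [ 0.04  6.   -3.8 ]
```

View pics/f.png

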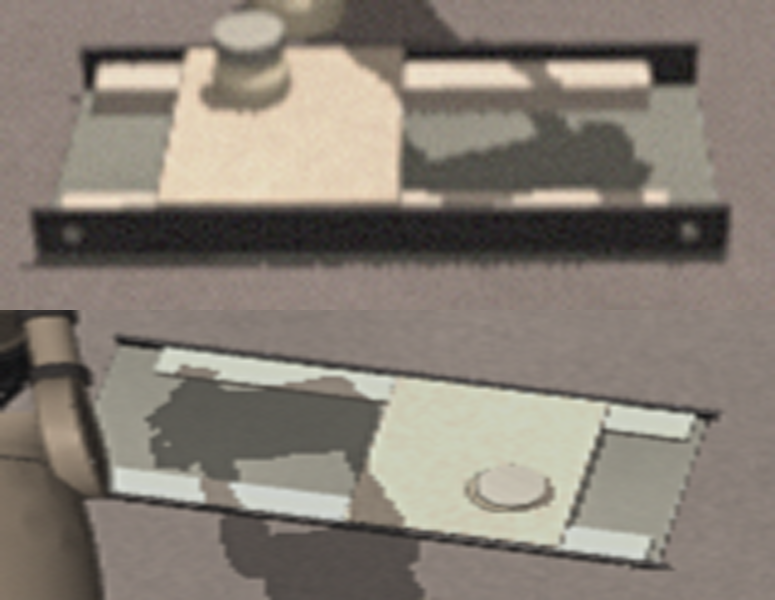

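Both views show the board level and further along, with the jar upright near (250,60) and (512,485) and the board's near side face gone behind the guide. As a height check, I'll triangulate the far corners.

Run:
```python
from h import *
a,b=load('s3'),load('t3')
S=lambda c:ray(a,(c[0]+.5)/(775/160)-.5+225,(c[1]+.5)/(310/65)-.5+190)
T=lambda c:ray(b,(c[0]+.5)/5-.5+255,(c[1]+.5)/2.9-.5+135)
def tri(s,t):
    (o,d),(p,e)=S(s),T(t); k=np.linalg.lstsq(np.c_[d,-e],p-o,rcond=None)[0]; A,B=o+d*k[0],p+e*k[1]; m=(A+B)/2
    print(np.round([(m-C)@X*1e3,(m-C)@Y*1e3,m[2]*1e3,np.linalg.norm(A-B)*1e3],1))
tri((187,47),(560,543)); tri((402,46),(350,517)); 
for x in (53,46): # predicted near top edge vs guide top in scene crop, and far corners
  q=proj(a,[C+X*(.0615+s*.075)+Y*t*.088+[0,0,x/1e3] for s in(1,-1) for t in(-1,1)]); print(x,((q-[225,190]+.5)*[775/160,310/65]-.5).round(0).tolist())
q=proj(a,[C+X*.06+Y*.093+[0,0,.044]]);print('guide',((q-[225,190]+.5)*[775/160,310/65]-.5).round(0))
for n in('t0','t3'):pass
d=cv2.absdiff(load('top0')['image'],b['image']).max(2)
for n,(u,v) in dict(bottle=(452,223),carton=(451,159),mug=(175,208)).items(): print(n,d[v-20:v+20,u-20:u+20].mean())
```

```text
[ 224.3 -465.9 -198.    49.9]
[  41.2 -468.2 -200.2   81.7]
53 [[185.0, 37.0], [151.0, 189.0], [402.0, 35.0], [395.0, 188.0]]
46 [[185.0, 45.0], [152.0, 198.0], [402.0, 44.0], [395.0, 197.0]]
guide [[276. 205.]]
bottle 5.09125
carton 5.409375
mug 4.813125
```

The triangulation came out wrong because I left the 310-pixel stacking offset in the top-view rows. The projection check settles it anyway: both observed far corners, (187,47) and (402,46), match a seated top at 46 mm (rows 45 and 44) and not 53 mm (rows 37 and 35). The bystander areas changed only at noise level.

```bash
python3 -c "
from h import *
print(bot.sign_off(), bot.observe()['time'])"
```

```text
the job is handed in; nothing more can be done
the job is handed in; nothing more can be done
```

The board is pushed into its notches and the job is handed in at about 15 s of the 45 s allowed; no verdict was reported.

With the gripper shut, I lowered the fingertips into the channel and pushed the board's rear face about 105 mm, against roughly 5.5 N of friction. The push force then fell to about 1 N as the feet dropped, and rose to 12 N at the firm stop. I backed off, lifted clear and left the arm at 210 mm height, touching nothing.

**Last checks:**
- **Board:** both far corners of its top face appear where a seated board (top 46 mm up) should show, not one riding on the strips (53 mm). It therefore looks level and down, with its centre about 62 mm ahead of the stand's centre.
- **Jar:** it stands upright on the board in both views.
- **Bystanders:** image changes around the bottle, carton and mug were at noise level.
- **Failed check:** a two-view triangulation of the corners gave nonsense because I left a pixel offset in the stacked picture. I did not redo it, so the height rests on the corner match and the force signature.

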